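Fit the cup head to the vortex mixer and hold it down in touch mode

TASK

Take the black rubber cup head from the accessory tray and fit it on the vortex mixer: keep it upright and slide it about on top of the off-centre drive stud, which you cannot see under the head, until it drops on. Then press the head straight down as far as the stud will go, and finish like that, with the gripper still on the head holding it down, so that the touch switch stays made; do not let go. Leave the other heads and everything else on the bench where they are.

Things in the scene. Friction and masses are not known exactly. Their poses are not given: they have to be found in the camera images.
- cup_head: black rubber cup head to be fitted, 56 mm tall, about 70 g. Upper part 42 mm across, from 26 to 56 mm above the underside (a bowl 10 mm deep in its top); below it a hub 32 mm across. In the hub's flat underside, on the axis, is a round bore 12 mm across, 20 mm deep. Stands upright in the tray. Origin at the centre of its underside, z up
- mixer: vortex mixer, fixed to the bench: light grey box 165 x 122 x 100 mm with a blue panel, knob and red rocker on its front (its -x side). On top a black neck collar, 65 mm outside, 51 mm inside, rim 125 mm above the bench, floor at 105 mm. A head that has dropped on has its underside 111 mm above the bench (107 fully pressed). Origin on the bench under the neck's axis, z up
- mixer_neck (a point): centre of the neck collar's rim, 125 mm above the bench. The steel drive stud stands upright inside the collar: 10 mm across, 1 mm chamfer at its tip, which is 131 mm above the bench when not pressed. It is an eccentric: it stands 3 mm off this centre, in a direction that differs each time and is not reported. It does not give way sideways
- touch (a joint): how far the drive stud is pushed down into the mixer, m: 0 free, 0.004 fully down; the touch switch makes at 0.0025. Sprung: it starts to give at about 3 N and is fully down at about 9 N. It also gives when the flat underside of a head bears on its tip, and springs back up when the bore comes over it
- tray: blue accessory tray, 130 mm along its x, 290 mm along its y, fixed to the bench, walls 16 mm high and 4 mm thick, inner floor 4 mm above the bench. Three heads stand in a row along its y, about 90 mm apart, in any order. Origin at the centre of its underside
- platform_head: flat platform head, a grey disc 60 mm across with a dark red rubber pad on top, 36 mm tall, standing on its 32 mm hub in the tray; origin at the centre of its underside, z up
- foam_head: microtube head, an orange-yellow disc 60 mm across with eight dark holes, 44 mm tall, standing on its 32 mm hub in the tray; origin at the centre of its underside, z up
- tip_box: blue pipette-tip box, 124 x 86 x 61 mm; origin at the centre of its underside
- tube_rack: green microtube rack with pink and white caps, 80 x 190 x 38 mm; origin at the centre of its underside
- amber_bottle: small amber reagent bottle, 60 mm across, 110 mm tall; origin at the centre of its base, z up
- marker: dark marker pen with a blue cap lying on the bench, 130 mm long along its x, 14 mm thick; origin at the middle of its underside
- pipette: white hand pipette with a blue plunger lying on the bench, about 250 mm long along its x, 22 mm thick; origin underneath its body
Things that resemble listed ones, but are neither listed nor needed, are in the scene too. What is meant by the cup_head is not green, and is the smaller of those in its own colour.

How it is judged:
By the outcome, as a careful person would: the job done as asked, in the order asked, and still so for the second after the job is handed in, while the arm keeps its last pose, push and grip.
It also fails if it takes over 51 s, if anything falls off the work surface, if the arm or the gripper's body presses on something with over 40 N, if the wrist force passes 120 N, or if a joint passes its speed limit or range.

ROBOT

A 6-joint arm with a two-finger parallel gripper is mounted at the origin on the work surface. World frame = base frame: x ahead of the robot, y to its left, z up, the work surface at z = 0. Lengths are in m, angles in rad, forces in N, time in s.
With the tool pointing down it reaches from about 0.35 to 0.775 m from the base axis. Payload 5.5 kg.
Tool frame: the origin (TCP) lies on the centre line of the jaws, within the pads' length; the fingertips stand 19 mm ahead of it and the grasp point (between the pads) is the TCP; z points along the fingers, y is the line along which they close (so a half turn about z gives the same grasp; the last joint's range is limited). The gripper opens to 85 mm and grips with 20 to 120 N. Pads are 22 mm wide; open, the fingers measure 114 mm over their backs; the gripper's body (76 mm by 85 mm) begins 54 mm behind the grasp point. The pads swing forward as they close: fully open they stand 13 mm farther back than shut.
Start: joints at [0.976, 0.313, 0.046, 1.304, 0, 1.431], TCP at [0.253, 0.517, 0.25] pointing down, gripper open.
Joint ranges: [-2.76, 2.76], [-0.86, 1.69], [-1.03, 1.26], [-2.2, 2.34], [-1.47, 1.5], [-3.14, 3.14]. Speed limits (rad/s): [2.57, 2.57, 3.14, 3.14, 3.14, 3.14].

INTERFACE

Orientations are given as a 3x3 rotation matrix whose columns are the frame's x, y, z axes.
In Python, from bench import * gives the robot as it stands.
- The arm moves only by the tool arm_command, never from a script. Its argument "targets" is a list of rows, each a list of 3 entries, a list of its own where there are three numbers: the shift along the tool's x, y, z in mm, then the turn, a rotation vector about the tool's x, y, z in rad, then the closure, from -1 (fully open) to 1 (shut). In form: [[[x, y, z], [ax, ay, az], claw], ...]. A call has 1 to 5 rows; each row shifts and turns the commanded pose from where the row before left it, along the tool's axes as they then stand; what a row does not reach is not made up. A row lasts 1/10 s, in which the tool goes at most 50 mm and 8.59 degrees, less where a joint would pass 70% of its speed; a pose out of reach is approached as far as the arm can. A call is refused whole if a number of a shift passes 50 or a number of a turn 0.15, either way. A call with a gripper value outside its range is refused whole. The fingers move at their own pace and stop on an object; "grip_force" is the grip in N (left out, the last holds). Time passes only in rows, so rows that do not move let the fingers close. It gives the time, the measured TCP pose, the force, the opening and the grip force at its end, in the units of the state.
- sense(): the state, without advancing time (a new reading comes with each control period).
- camera(name): name is "side" or "top" or "wrist"; returns the picture (384x512x3 uint8, red, green, blue); there is no depth.
- camera_info(name): a dict with "intrinsics" (3x3 intrinsics, pixels), "world_to_cam" (4x4, takes a point from world to camera coordinates); the wrist camera has in their place "mount" (4x4, takes a point from camera to tool coordinates, whose origin is the TCP and whose axes are the flange's). Camera axes: x right, y down, z forward; pixel columns grow to the right and rows downward; lengths in m; the calibration is good to about 2 mm. The wrist camera is an equidistant fisheye: a pixel r from the principal point sees the ray r / f radians off the axis. A picture is of the moment at which its call begins: read the wrist's pose just before it. camera_info takes no time and is no camera call.
- finish_job(): hands the job in; it is judged then, once.
The state is a dict: "t": time; "joint_pos": joint angles; "joint_velocities": joint speeds; "joint_torque": joint torques, N m; "tcp_pos": TCP position; "tcp_rot": TCP orientation; "force": force on the tool from outside, world axes, zero at the start; "moment": the same for the moment, N m; "opening": finger opening in m; "finger_force": force on a finger pad.
Only numpy, scipy, OpenCV 4.12 (cv2) and the standard library are available. Lean on these libraries where they do the work, as an engineer would, in place of code of your own. Each camera call takes 0.05 s, during which the arm holds its last target. There are 200 camera calls.

## Working session

There is one attempt and no reset: what is moved stays moved. The work goes in short steps, Python scripts to look and compute and a tool call to move; the robot and the scene stay as the last step left them, time stands still between calls to the robot, and variables do not carry over. Pictures are saved under pics/ and viewed, at most 10 in all, crops included, and the job is handed in when it is done.

Besides the shell and the picture viewer there is one more tool, called after ">>>" by a JSON object that holds its "method" and its "body", one argument or row to a line. arm_command: Moves the arm, as the interface text tells. Its arguments: {"type":"object","properties":{"targets":{"type":"array"},"grip_force":{"type":"number"}},"required":["targets"]}

```bash
mkdir -p pics; python3 - <<'E'
from bench import *
import cv2,numpy as np
s=sense();print({k:np.round(v,3).tolist() for k,v in s.items()})
a=camera("top");b=camera("side")
cv2.imwrite("pics/top.png",a[:,:,::-1]);cv2.imwrite("pics/side.png",b[:,:,::-1])
for n in("top","side","wrist"):
  for k,v in camera_info(n).items(): print(n,k,np.round(v,4).tolist() if not isinstance(v,str) else v)
E
```

```text
{'t': 0.0, 'joint_pos': [0.976, 0.314, 0.045, 1.304, 0.0, 1.431], 'joint_velocities': [-0.001, 0.001, 0.0, 0.001, -0.001, 0.0], 'joint_torque': [-0.001, -48.063, 29.853, 0.019, -0.0, -0.0], 'tcp_pos': [0.252, 0.516, 0.249], 'tcp_rot': [[-0.898, 0.439, -0.001], [0.439, 0.898, -0.002], [0.0, -0.002, -1.0]], 'force': [-0.151, -0.135, 0.589], 'moment': [-0.019, 0.032, -0.027], 'finger_force': 0.0, 'opening': 0.085}
top intrinsics [[443.6655, 0.0, 243.8029], [0.0, 443.6655, 199.0065], [0.0, 0.0, 1.0]]
top world_to_cam [[-0.0192, -0.9998, -0.0045, -0.0267], [-0.9825, 0.0197, -0.1852, 0.5288], [0.1853, 0.0009, -0.9827, 1.3748], [0.0, 0.0, 0.0, 1.0]]
side intrinsics [[383.8168, 0.0, 259.9929], [0.0, 383.8168, 188.5201], [0.0, 0.0, 1.0]]
side world_to_cam [[0.8926, -0.4508, -0.0055, -0.4966], [-0.2587, -0.5021, -0.8252, 0.194], [0.3692, 0.738, -0.5648, 0.7863], [0.0, 0.0, 0.0, 1.0]]
wrist intrinsics [[297.3186, 0.0, 258.0729], [0.0, 297.3186, 193.8497], [0.0, 0.0, 1.0]]
wrist mount [[-0.0005, -0.9563, -0.2924, 0.0746], [1.0, -0.0002, -0.0009, 0.001], [0.0008, -0.2924, 0.9563, -0.1235], [0.0, 0.0, 0.0, 1.0]]
```

View pics/top.png

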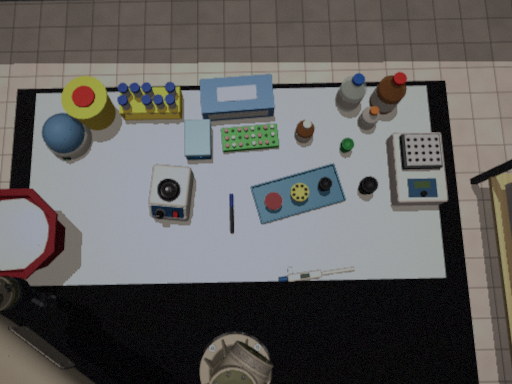

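View pics/side.png

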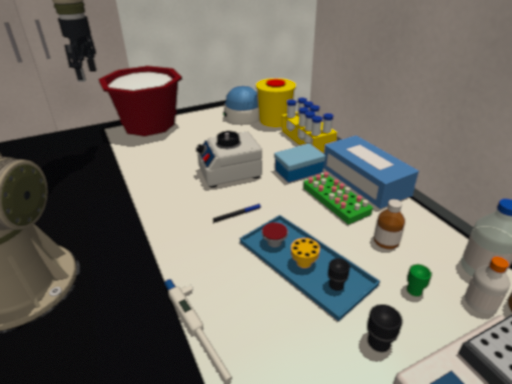

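The top view shows the tray at (298,193). What could be taken for the cup head:
- small black head in the tray at (325,184)
- larger black head on the bench at (368,186)
- green one at (346,145)

I choose the small black one in the tray. The black neck on the mixer is at (169,189).

```bash
cat > h.py <<'E'
from bench import *
import cv2,numpy as np
def ray(n,uv):
    i=camera_info(n);K=np.array(i["intrinsics"]);T=np.array(i["world_to_cam"])
    d=np.linalg.inv(K)@[uv[0],uv[1],1];R=T[:3,:3]
    return -R.T@T[:3,3],R.T@d
def plane(n,uv,z):
    o,d=ray(n,uv);return o+d*(z-o[2])/d[2]
def wray(uv,p,R):
    i=camera_info("wrist");K=np.array(i["intrinsics"]);M=np.array(i["mount"])
    x=(np.array(uv)-K[:2,2])/K[0,0];r=np.hypot(*x)
    d=np.r_[x/max(r,1e-9)*np.sin(r),np.cos(r)]
    return np.array(p)+np.array(R)@M[:3,3],np.array(R)@M[:3,:3]@d
def wplane(uv,z,p,R):
    o,d=wray(uv,p,R);return o+d*(z-o[2])/d[2]
def wproj(P,p,R):
    i=camera_info("wrist");K=np.array(i["intrinsics"]);M=np.array(i["mount"])
    c=M[:3,:3].T@(np.array(R).T@(np.array(P)-p)-M[:3,3])
    t=np.arctan2(np.hypot(c[0],c[1]),c[2]);return K[:2,2]+K[0,0]*t*c[:2]/np.hypot(c[0],c[1])
E
python3 - <<'E'
from h import *
a=cv2.imread("pics/top.png");b=cv2.imread("pics/side.png")
for n,im,rois in(("top",a,dict(cup=(310,170,30,30),neck=(150,168,38,36))),("side",b,dict(cup=(322,250,35,48),neck=(210,122,36,30)))):
  for k,(x,y,w,h) in rois.items():
    m=(im[y:y+h,x:x+w].max(2)<60).astype(np.uint8)
    N,l,st,c=cv2.connectedComponentsWithStats(m);j=1+st[1:,4].argmax()
    print(n,k,c[j]+[x,y],st[j]+[x,y,0,0,0])
    if n=="top":
        z=.05 if k=="cup" else .122
        print(plane(n,c[j]+[x,y],z))
for nm,uv,z in(("red",(273,202),.04),("yel",(300,193),.048)): print(nm,plane("top",uv,z))
c=[cv2.resize(a[140:230,240:390],(600,360),interpolation=3),cv2.resize(a[155:230,140:240],(480,360),interpolation=3)]
d=cv2.resize(b[210:360,220:420],(480,360),interpolation=3)
v=np.vstack([c[0],np.hstack([d,np.zeros((360,120,3),np.uint8)])]);cv2.imwrite("pics/c1.png",cv2.resize(v,(500,600)))
E
```

```text
top cup [324.33544304 184.37974684] [318 177  14  15 158]
[ 0.57079289 -0.29777933  0.05      ]
top neck [168.48022599 189.57344633] [158 179  22  22 354]
[0.54840424 0.19252588 0.122     ]
side cup [337.67625899 273.63669065] [328 258  22  33 556]
side neck [227.8313253  139.79518072] [217 132  22  16 249]
red [ 0.5181742  -0.13111001  0.04      ]
yel [ 0.54442361 -0.21838712  0.048     ]
```

View pics/c1.png

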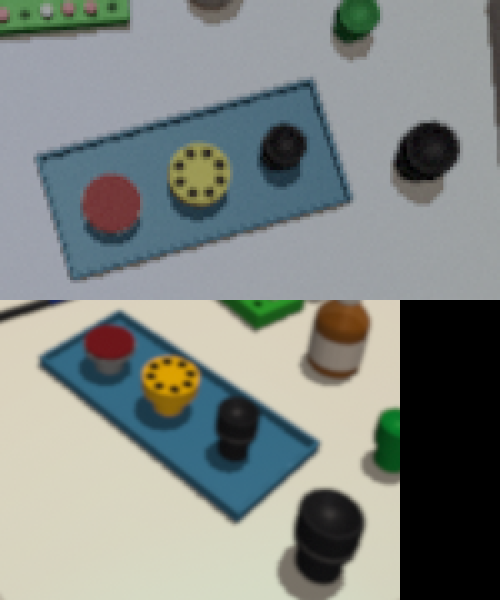

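The crop confirms it: the small black head is in the tray, next to the foam head, and the larger black head is on the bare bench. I'll turn the wrist first, then look down on the neck before picking up the head.

>>> {"method": "arm_command", "body": {
  "targets": [
    [[0, 0, 0], [0, 0, 0.135], -1],
    [[0, 0, 0], [0, 0, 0.135], -1],
    [[0, 0, 0], [0, 0, 0.135], -1],
    [[0, 0, 0], [0, 0, 0.135], -1],
    [[0, 0, 0], [0, 0, 0.135], -1]
  ]
}}

```text
t: 0.6
tcp_pos: [0.2524, 0.5163, 0.2498]
tcp_rot: [[-0.422, 0.907, -0.001], [0.907, 0.422, -0.001], [-0.001, -0.001, -1.0]]
force: [0.5, -0.2, -0.1]
opening: 0.0853
finger_force: 0.0
```

>>> {"method": "arm_command", "body": {
  "targets": [
    [[0, 0, 0], [0, 0, 0.135], -1],
    [[-40, 18, 0], [0, 0, 0], -1],
    [[-40, 18, 0], [0, 0, 0], -1],
    [[-40, 18, 0], [0, 0, 0], -1],
    [[-40, 18, 0], [0, 0, 0], -1]
  ]
}}

```text
t: 1.1
tcp_pos: [0.37, 0.3843, 0.2499]
tcp_rot: [[-0.302, 0.953, -0.001], [0.953, 0.302, -0.0], [-0.0, -0.001, -1.0]]
force: [0.1, 0.5, 0.0]
opening: 0.0854
finger_force: 0.0
```

>>> {"method": "arm_command", "body": {
  "targets": [
    [[-40, 18, 0], [0, 0, 0], -1],
    [[-40, 18, 0], [0, 0, 0], -1],
    [[-40, 18, 0], [0, 0, 0], -1],
    [[-40, 18, 0], [0, 0, 0], -1],
    [[-40, 18, 0], [0, 0, 0], -1]
  ]
}}

```text
t: 1.6
tcp_pos: [0.5163, 0.2205, 0.25]
tcp_rot: [[-0.301, 0.954, -0.001], [0.954, 0.301, 0.0], [0.0, -0.001, -1.0]]
force: [0.5, 1.0, -0.3]
opening: 0.0854
finger_force: 0.0
```

>>> {"method": "arm_command", "body": {
  "targets": [
    [[-36, 22, 0], [0, 0, 0], -1],
    [[0, 0, 0], [0, 0, 0], -1],
    [[0, 0, 0], [0, 0, 0], -1]
  ]
}}

```text
t: 1.9
tcp_pos: [0.5475, 0.1935, 0.2494]
tcp_rot: [[-0.299, 0.954, -0.002], [0.954, 0.299, 0.0], [0.001, -0.002, -1.0]]
force: [-0.4, 0.7, -0.2]
opening: 0.0857
finger_force: 0.0
```

```bash
python3 - <<'E'
from h import *
s=sense();a=camera("wrist");cv2.imwrite("pics/w1.png",a[:,:,::-1]);np.savez("w1.npz",p=s["tcp_pos"],R=s["tcp_rot"])
print(s["tcp_pos"]);print(wproj([.5484,.1925,.131],s["tcp_pos"],s["tcp_rot"]))
E
```

```text
[0.54748227 0.19350252 0.24943792]
[258.39896264 196.63252992]
```

View pics/w1.png

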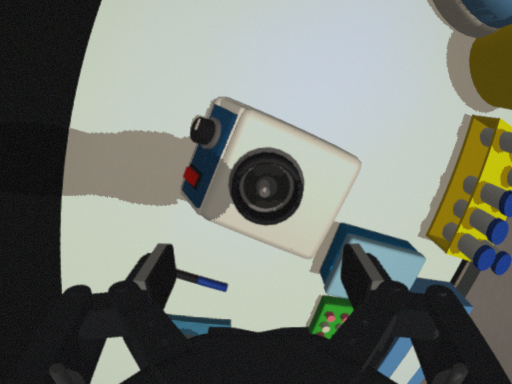

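The wrist view shows the neck collar centred near (266,187) with the grey stud at about (265,187). I'll measure both.

```bash
python3 - <<'E'
from h import *
a=cv2.imread("pics/w1.png");d=np.load("w1.npz");p,R=d["p"],d["R"]
g=a.max(2);x0,y0=220,140;r=g[y0:236,x0:314]
m=(r<95).astype(np.uint8)
N,l,st,c=cv2.connectedComponentsWithStats(m);j=1+st[1:,4].argmax()
cs,_=cv2.findContours((l==j).astype(np.uint8),0,1)
k=max(cs,key=cv2.contourArea);e=cv2.fitEllipse(k);print(e)
rim=wplane(np.add(e[0],(x0,y0)),.125,p,R);print("rim",rim)
rr=cv2.resize(a[145:230,225:310],(595,595),interpolation=cv2.INTER_CUBIC);cv2.imwrite("pics/c2.png",np.clip(rr*1.6,0,255))
q=g[176:200,252:280].astype(int);print(q[2:-2])
E
```

```text
((45.858604431152344, 45.91770553588867), (73.86366271972656, 75.99124908447266), 165.43939208984375)
rim [0.55221422 0.20190167 0.125     ]
[[ 29  28  28  25  29  23  30  30  36  45  46  46  47  47  47  45  46  47
   48  46  43  34  32  28  28  30  26  28]
 [ 29  24  27  26  26  23  30  36  46  47  49  49  50  49  45  42  46  48
   45  49  45  43  35  32  26  26  27  26]
 [ 26  28  24  23  27  26  38  41  49  57  60  62  63  62  60  51  49  47
   46  44  47  49  43  30  27  25  27  29]
 [ 25  25  27  27  28  38  44  47  54  62  67  66  66  69  66  57  50  45
   46  46  48  48  45  38  31  28  22  28]
 [ 29  25  28  17  31  41  45  54  62  68  64  67  67  68  69  63  58  47
   46  42  48  46  48  44  38  32  34  27]
 [ 28  27  26  30  38  45  49  56  64  66  66  68  68  71  66  66  60  52
   44  46  46  48  45  43  43  29  29  27]
 [ 25  19  28  33  39  44  54  60  63  66  66  70  67  68  67  63  61  53
   47  48  42  44  46  46  41  32  25  25]
 [ 28  31  28  30  40  46  48  60  65  68  66  68  68  66  66  65  62  54
   46  45  46  43  41  46  43  33  24  31]
 [ 31  27  27  31  41  
[... 799 characters left out ...]
25  31  28  35  38  38  47  68  91  96  93  91  96  96  94  94  91  74
   51  45  45  43  38  31  30  21  28  30]
 [ 30  30  26  30  34  35  40  54  84  95  93  92  94  96  95  91  83  65
   47  46  43  34  33  30  29  26  28  22]
 [ 24  25  22  26  34  30  33  41  67  89  89  90  92  91  91  86  74  55
   44  41  35  31  25  23  29  26  28  30]
 [ 27  28  26  25  28  29  27  37  47  62  77  84  87  86  81  65  57  45
   35  28  32  28  30  29  28  25  29  32]
 [ 21  26  29  17  31  23  31  25  31  38  49  57  64  61  56  40  31  30
   33  29  28  26  25  28  30  28  32  28]][ WARN:0@0.064] global loadsave.cpp:1063 imwrite_ Unsupported depth image for selected encoder is fallbacked to CV_8U.
```

View pics/c2.png

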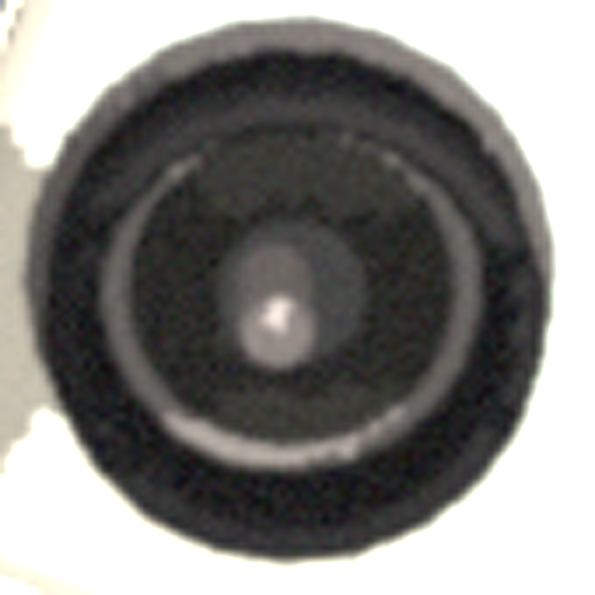

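```bash
python3 - <<'E'
from h import *
d=np.load("w1.npz");p,R=d["p"],d["R"]
def tri(rs):
    A=0;b=0
    for o,v in rs:
        v=v/np.linalg.norm(v);P=np.eye(3)-np.outer(v,v);A=A+P;b=b+P@o
    x=np.linalg.solve(A,b);return x,[np.linalg.norm(np.cross(x-o,v/np.linalg.norm(v))) for o,v in rs]
print("stud",wplane((264.1,191.6),.131,p,R))
t,s,w=ray("top",(168.48,189.57)),ray("side",(227.8,139.8)),wray((265.9,185.9),p,R)
for nm,rs in(("ts",[t,s]),("tw",[t,w]),("sw",[s,w])): print(nm,*tri(rs))
print("cup",*tri([ray("top",(324.3,184.4)),ray("side",(337.7,273.6))]))
# mixer grey top outline in top picture
for n,f in(("top","pics/top.png"),("side","pics/side.png")):
  T=np.array(camera_info(n)["world_to_cam"]);K=np.array(camera_info(n)["intrinsics"])
  for P in((.5484,.1925,.125),(.5522,.2019,.125)):
    c=K@(T[:3,:3]@P+T[:3,3]);print(n,P,c[:2]/c[2])
a=cv2.imread("pics/top.png");b=cv2.imread("pics/side.png")
v=np.hstack([cv2.resize(a[160:224,140:204],(384,384),interpolation=0),cv2.resize(b[116:180,196:260],(384,384),interpolation=0)])
cv2.imwrite("pics/c3.png",v)
E
```

```text
stud [0.55167966 0.19822594 0.131     ]
ts [0.5528286 0.1945678 0.1080967] [np.float64(0.0014665197962810204), np.float64(0.0014665197962809911)]
tw [0.55389046 0.1960053  0.10086046] [np.float64(0.0009551549030459667), np.float64(0.0009551549030462249)]
sw [0.55474723 0.19705697 0.10671767] [np.float64(0.0005716546436158548), np.float64(0.0005716546436159133)]
cup [ 0.57508884 -0.30103433  0.03438817] [np.float64(0.0010162015757529215), np.float64(0.0010162015757531652)]
top (0.5484, 0.1925, 0.125) [168.32019055 189.371961  ]
top (0.5522, 0.2019, 0.125) [165.25749573 188.21486427]
side (0.5484, 0.1925, 0.125) [225.76826503 135.07492124]
side (0.5522, 0.2019, 0.125) [225.73157181 133.4437545 ]
```

View pics/c3.png

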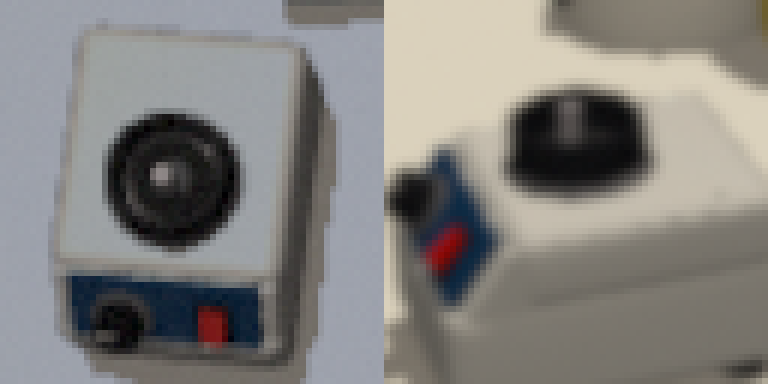

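The crop shows the stud tip at (167,189) in the top view and (227,133) in the side view. The two agree with the wrist view to within about 3 mm. Now to the cup head.

>>> {"method": "arm_command", "body": {
  "targets": [
    [[-44, -11, 0], [0, 0, 0], -1],
    [[-44, -11, 5], [0, 0, 0], -1],
    [[-44, -11, 5], [0, 0, 0], -1],
    [[-44, -11, 5], [0, 0, 0], -1],
    [[-44, -11, 5], [0, 0, 0], -1]
  ]
}}

```text
t: 2.45
tcp_pos: [0.5603, -0.0317, 0.2304]
tcp_rot: [[-0.304, 0.953, 0.0], [0.953, 0.304, 0.0], [0.0, 0.0, -1.0]]
force: [0.7, 0.4, -1.0]
opening: 0.0856
finger_force: 0.0
```

>>> {"method": "arm_command", "body": {
  "targets": [
    [[-44, -11, 10], [0, 0, 0], -1],
    [[-44, -12, 10], [0, 0, 0], -1],
    [[-44, -12, 10], [0, 0, 0], -1],
    [[-44, -12, 10], [0, 0, 0], -1],
    [[-44, -12, 10], [0, 0, 0], -1]
  ]
}}

```text
t: 2.95
tcp_pos: [0.5712, -0.2592, 0.1802]
tcp_rot: [[-0.304, 0.953, 0.0], [0.953, 0.304, 0.0], [0.0, 0.0, -1.0]]
force: [0.4, 0.5, 0.2]
opening: 0.0856
finger_force: 0.0
```

>>> {"method": "arm_command", "body": {
  "targets": [
    [[-39, -11, 0], [0, 0, 0], -1],
    [[0, 0, 0], [0, 0, 0], -1],
    [[0, 0, 0], [0, 0, 0], -1]
  ]
}}

```text
t: 3.25
tcp_pos: [0.5723, -0.2991, 0.18]
tcp_rot: [[-0.301, 0.954, -0.001], [0.954, 0.301, 0.001], [0.001, -0.0, -1.0]]
force: [0.3, 1.2, 0.1]
opening: 0.0855
finger_force: 0.0
```

```bash
python3 - <<'E'
from h import *
s=sense();a=camera("wrist");cv2.imwrite("pics/w2.png",a[:,:,::-1]);p,R=s["tcp_pos"],s["tcp_rot"];np.savez("w2.npz",p=p,R=R)
print(p);print(wproj([.573,-.300,.06],p,R))
E
```

```text
[ 0.57230963 -0.29913533  0.17995889]
[257.98808164 195.97793661]
```

View pics/w2.png

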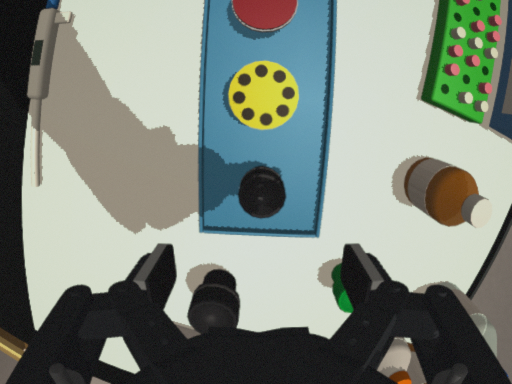

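The black cup head appears at about (262,191), between the jaws. The nearest neighbours are the foam head on one side and the large black head near (214,300). I'll refine the position.

```bash
python3 - <<'E'
from h import *
a=cv2.imread("pics/w2.png");d=np.load("w2.npz");p,R=d["p"],d["R"]
x0,y0=225,155;r=a[y0:230,x0:300];m=((r.max(2)<70)).astype(np.uint8)
N,l,st,c=cv2.connectedComponentsWithStats(m);j=1+st[1:,4].argmax();print(st[j]+[x0,y0,0,0,0],c[j]+[x0,y0])
cs,_=cv2.findContours((l==j).astype(np.uint8),0,1);k=max(cs,key=cv2.contourArea);print(cv2.minEnclosingCircle(k),cv2.fitEllipse(k))
# predicted silhouette for cup centred at P: ring z=.060 & .030 r=21
from h import wproj
for P in((.573,-.300),(.577,-.296)):
  pts=np.array([wproj([P[0]+rr*np.cos(t),P[1]+rr*np.sin(t),z],p,R) for z,rr in((.06,.021),(.03,.021),(.004,.016)) for t in np.linspace(0,6.28,40)])
  print(P,pts.min(0),pts.max(0))
E
```

```text
[ 238  166   47   52 1892] [261.29704017 191.90169133]
((36.22064208984375, 36.42704772949219), 25.775054931640625) ((36.29817199707031, 36.89834213256836), (45.66675567626953, 50.90732955932617), 176.76229858398438)
(0.573, -0.3) [233.59370276 164.82530085] [282.40571167 218.71570424]
(0.577, -0.296) [239.36221581 162.33252436] [288.29527939 215.95489959]
```

>>> {"method": "arm_command", "body": {
  "targets": [
    [[-1, 3, 20], [0, 0, 0], -1],
    [[0, 0, 40], [0, 0, 0], -1],
    [[0, 0, 40], [0, 0, 0], -1],
    [[0, 0, 20], [0, 0, 0], -1],
    [[0, 0, 11], [0, 0, 0], -1]
  ]
}}

```text
t: 3.8
tcp_pos: [0.5747, -0.2965, 0.0472]
tcp_rot: [[-0.304, 0.953, -0.003], [0.953, 0.304, 0.003], [0.003, -0.002, -1.0]]
force: [-0.7, -0.5, 0.3]
opening: 0.0855
finger_force: 0.0
```

>>> {"method": "arm_command", "body": {
  "targets": [
    [[0, 0, 0], [0, 0, 0], 1],
    [[0, 0, 0], [0, 0, 0], 1],
    [[0, 0, 0], [0, 0, 0], 1],
    [[0, 0, 0], [0, 0, 0], 1],
    [[0, 0, 0], [0, 0, 0], 1]
  ],
  "grip_force": 40
}}

```text
t: 4.3
tcp_pos: [0.577, -0.3007, 0.0516]
tcp_rot: [[-0.301, 0.954, 0.004], [0.954, 0.301, -0.002], [-0.003, 0.003, -1.0]]
force: [1.3, 0.7, 6.7]
opening: 0.0408
finger_force: 41.1
```

>>> {"method": "arm_command", "body": {
  "targets": [
    [[0, 0, 0], [0, 0, 0], 1],
    [[0, 0, 0], [0, 0, 0], 1],
    [[0, 0, 0], [0, 0, 0], 1],
    [[0, 0, 0], [0, 0, 0], 1]
  ]
}}

```text
t: 4.7
tcp_pos: [0.577, -0.3007, 0.0515]
tcp_rot: [[-0.301, 0.954, 0.004], [0.954, 0.301, -0.002], [-0.003, 0.003, -1.0]]
force: [0.3, 1.6, 6.3]
opening: 0.0409
finger_force: 41.1
```

>>> {"method": "arm_command", "body": {
  "targets": [
    [[0, 0, -10], [0, 0, 0], 1],
    [[0, 0, -30], [0, 0, 0], 1],
    [[0, 0, -40], [0, 0, 0], 1],
    [[0, 0, -40], [0, 0, 0], 1],
    [[0, 0, -40], [0, 0, 0], 1]
  ]
}}

```text
t: 5.2
tcp_pos: [0.5751, -0.3, 0.2114]
tcp_rot: [[-0.301, 0.954, -0.0], [0.954, 0.301, 0.0], [0.0, -0.0, -1.0]]
force: [0.3, -1.2, -1.0]
opening: 0.0405
finger_force: 40.6
```

>>> {"method": "arm_command", "body": {
  "targets": [
    [[0, 0, 0], [0, 0, 0], 1],
    [[0, 0, 0], [0, 0, 0], 1]
  ]
}}

```text
t: 5.4
tcp_pos: [0.5761, -0.3006, 0.2112]
tcp_rot: [[-0.301, 0.954, 0.003], [0.954, 0.301, -0.002], [-0.003, 0.002, -1.0]]
force: [-0.2, -0.2, -1.5]
opening: 0.0405
finger_force: 40.6
```

```bash
python3 - <<'E'
from h import *
s=sense();a=camera("wrist");cv2.imwrite("pics/w3.png",a[:,:,::-1]);p,R=s["tcp_pos"],s["tcp_rot"];np.savez("w3.npz",p=p,R=R)
print(p,s["force"],s["opening"])
# ring prediction, cup axis on the tool axis, rim 9.5 mm behind the TCP
R=np.array(R)
for zz,r in((-.0085,.021),(.0215,.021),(.0475,.016)):
  q=np.array([wproj(p+R@[r*np.cos(t),r*np.sin(t),zz],p,R) for t in np.linspace(0,6.28,60)]);print(zz,q.min(0),q.max(0))
E
```

```text
[ 0.57612653 -0.30060031  0.21120259] [-0.23219714 -0.17966738 -1.48122547] 0.04045867302606187
-0.0085 [211.13643876 236.60376991] [302.69402522 312.66248888]
0.0215 [218.86840967 211.99023875] [295.36017296 279.71122654]
0.0475 [231.80471231 204.70804286] [282.67741316 251.23622539]
```

View pics/w3.png

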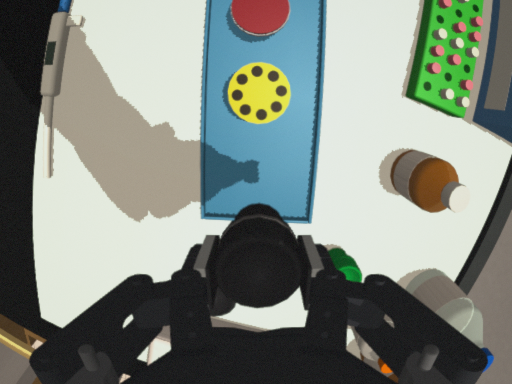

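The head is held upright at about (260,262) in the wrist view, and its old place in the tray is empty. Carrying it to the mixer.

>>> {"method": "arm_command", "body": {
  "targets": [
    [[30, 8, 0], [0, 0, 0], 1],
    [[44, 12, 0], [0, 0, 0], 1],
    [[44, 12, 0], [0, 0, 0], 1],
    [[44, 12, 0], [0, 0, 0], 1],
    [[44, 12, 0], [0, 0, 0], 1]
  ]
}}

```text
t: 5.95
tcp_pos: [0.5653, -0.0849, 0.2072]
tcp_rot: [[-0.301, 0.954, -0.004], [0.954, 0.301, 0.001], [0.002, -0.003, -1.0]]
force: [0.2, 0.1, -1.6]
opening: 0.0405
finger_force: 40.6
```

>>> {"method": "arm_command", "body": {
  "targets": [
    [[44, 12, 0], [0, 0, 0], 1],
    [[44, 12, 0], [0, 0, 0], 1],
    [[44, 12, 0], [0, 0, 0], 1],
    [[44, 12, 0], [0, 0, 0], 1],
    [[44, 12, 0], [0, 0, 0], 1]
  ]
}}

```text
t: 6.45
tcp_pos: [0.5563, 0.1427, 0.2073]
tcp_rot: [[-0.301, 0.954, -0.004], [0.954, 0.301, -0.0], [0.001, -0.004, -1.0]]
force: [0.7, -0.3, -1.4]
opening: 0.0408
finger_force: 40.6
```

>>> {"method": "arm_command", "body": {
  "targets": [
    [[36, 8, 0], [0, 0, 0], 1],
    [[20, 3, 0], [0, 0, 0], 1],
    [[0, 0, 0], [0, 0, 0], 1],
    [[0, 0, 0], [0, 0, 0], 1],
    [[0, 0, 0], [0, 0, 0], 1]
  ]
}}

```text
t: 6.95
tcp_pos: [0.5512, 0.1968, 0.2083]
tcp_rot: [[-0.3, 0.954, -0.002], [0.954, 0.3, -0.001], [-0.0, -0.002, -1.0]]
force: [-0.1, -0.7, -0.2]
opening: 0.0406
finger_force: 40.6
```

>>> {"method": "arm_command", "body": {
  "targets": [
    [[-1, 2, 0], [0, 0, 0], 1],
    [[0, 0, 12], [0, 0, 0], 1],
    [[0, 0, 10], [0, 0, 0], 1],
    [[0, 0, 0], [0, 0, 0], 1],
    [[0, 0, 0], [0, 0, 0], 1]
  ]
}}

```text
t: 7.45
tcp_pos: [0.5533, 0.1971, 0.1865]
tcp_rot: [[-0.301, 0.954, -0.002], [0.954, 0.301, -0.0], [0.0, -0.002, -1.0]]
force: [0.3, -0.6, -0.5]
opening: 0.0406
finger_force: 40.6
```

>>> {"method": "arm_command", "body": {
  "targets": [
    [[0, 0, 2], [0, 0, 0], 1],
    [[0, 0, 2], [0, 0, 0], 1],
    [[0, 0, 2], [0, 0, 0], 1],
    [[0, 0, 0], [0, 0, 0], 1],
    [[0, 0, 0], [0, 0, 0], 1]
  ]
}}

```text
t: 7.95
tcp_pos: [0.5537, 0.1975, 0.1813]
tcp_rot: [[-0.301, 0.954, 0.0], [0.954, 0.301, 0.0], [0.0, 0.0, -1.0]]
force: [0.1, 0.5, -0.7]
opening: 0.0407
finger_force: 40.6
```

>>> {"method": "arm_command", "body": {
  "targets": [
    [[0, 0, 2], [0, 0, 0], 1],
    [[0, 0, 2], [0, 0, 0], 1],
    [[0, 0, 0], [0, 0, 0], 1]
  ]
}}

```text
t: 8.25
tcp_pos: [0.5539, 0.1975, 0.1776]
tcp_rot: [[-0.301, 0.954, 0.001], [0.954, 0.301, 0.0], [0.0, 0.001, -1.0]]
force: [-0.9, -0.1, 1.9]
opening: 0.0404
finger_force: 40.8
```

>>> {"method": "arm_command", "body": {
  "targets": [
    [[0, 0, 1], [0, 0, 0], 1],
    [[0, 0, 1], [0, 0, 0], 1],
    [[0, 0, 0], [0, 0, 0], 1]
  ]
}}

```text
t: 8.55
tcp_pos: [0.5539, 0.1975, 0.1758]
tcp_rot: [[-0.301, 0.954, 0.001], [0.954, 0.301, 0.0], [-0.0, 0.001, -1.0]]
force: [-1.3, -0.0, 4.8]
opening: 0.041
finger_force: 41.0
```

Contact is on the stud tip, with the underside at about 130 mm. Now sliding in small steps.

>>> {"method": "arm_command", "body": {
  "targets": [
    [[-0.6, -0.8, 0], [0, 0, 0], 1],
    [[-0.6, -0.8, 0], [0, 0, 0], 1],
    [[0, 0, 0], [0, 0, 0], 1]
  ]
}}

```text
t: 8.85
tcp_pos: [0.5519, 0.1955, 0.1745]
tcp_rot: [[-0.301, 0.954, -0.002], [0.954, 0.301, -0.001], [0.0, -0.002, -1.0]]
force: [-0.7, -0.1, -1.6]
opening: 0.0407
finger_force: 40.7
```

>>> {"method": "arm_command", "body": {
  "targets": [
    [[-0.6, -0.8, 0], [0, 0, 0], 1],
    [[-0.6, -0.8, 0], [0, 0, 0], 1],
    [[0, 0, 0], [0, 0, 0], 1]
  ]
}}

```text
t: 9.15
tcp_pos: [0.5513, 0.1946, 0.1749]
tcp_rot: [[-0.301, 0.953, -0.0], [0.953, 0.301, 0.001], [0.001, -0.0, -1.0]]
force: [0.8, 2.1, -1.8]
opening: 0.041
finger_force: 40.7
```

The vertical load vanished and a sideways reaction appeared, so the bore has caught the stud. I'll back off slightly and lower.

>>> {"method": "arm_command", "body": {
  "targets": [
    [[0.9, 0.9, 0], [0, 0, 0], 1],
    [[0, 0, 2], [0, 0, 0], 1],
    [[0, 0, 3], [0, 0, 0], 1],
    [[0, 0, 0], [0, 0, 0], 1]
  ]
}}

```text
t: 9.55
tcp_pos: [0.5516, 0.1951, 0.1697]
tcp_rot: [[-0.301, 0.954, -0.001], [0.954, 0.301, -0.0], [-0.0, -0.001, -1.0]]
force: [-0.1, 0.3, -1.3]
opening: 0.0408
finger_force: 40.7
```

>>> {"method": "arm_command", "body": {
  "targets": [
    [[0, 0, 3], [0, 0, 0], 1],
    [[0, 0, 3], [0, 0, 0], 1],
    [[0, 0, 0], [0, 0, 0], 1]
  ]
}}

```text
t: 9.85
tcp_pos: [0.5516, 0.1952, 0.1637]
tcp_rot: [[-0.301, 0.954, -0.001], [0.954, 0.301, -0.0], [0.0, -0.001, -1.0]]
force: [0.6, -0.8, -0.8]
opening: 0.0407
finger_force: 40.7
```

>>> {"method": "arm_command", "body": {
  "targets": [
    [[0, 0, 2], [0, 0, 0], 1],
    [[0, 0, 2], [0, 0, 0], 1],
    [[0, 0, 2], [0, 0, 0], 1],
    [[0, 0, 0], [0, 0, 0], 1]
  ],
  "grip_force": 60
}}

```text
t: 10.25
tcp_pos: [0.5521, 0.1954, 0.1584]
tcp_rot: [[-0.301, 0.954, 0.0], [0.954, 0.301, 0.0], [0.0, 0.0, -1.0]]
force: [-1.1, 0.1, 2.3]
opening: 0.0401
finger_force: 63.7
```

>>> {"method": "arm_command", "body": {
  "targets": [
    [[0, 0, 2], [0, 0, 0], 1],
    [[0, 0, 2], [0, 0, 0], 1],
    [[0, 0, 0], [0, 0, 0], 1]
  ]
}}

```text
t: 10.55
tcp_pos: [0.5521, 0.1954, 0.155]
tcp_rot: [[-0.301, 0.954, 0.001], [0.954, 0.301, 0.0], [-0.0, 0.001, -1.0]]
force: [-2.4, -0.8, 7.6]
opening: 0.0404
finger_force: 64.3
```

>>> {"method": "arm_command", "body": {
  "targets": [
    [[0, 0, 1], [0, 0, 0], 1],
    [[0, 0, 1], [0, 0, 0], 1],
    [[0, 0, 0], [0, 0, 0], 1],
    [[0, 0, 0], [0, 0, 0], 1]
  ]
}}

```text
t: 10.95
tcp_pos: [0.5522, 0.1954, 0.1544]
tcp_rot: [[-0.301, 0.954, 0.002], [0.954, 0.301, 0.0], [-0.0, 0.002, -1.0]]
force: [-4.3, -1.3, 12.9]
opening: 0.0402
finger_force: 65.4
```

>>> {"method": "arm_command", "body": {
  "targets": [
    [[0, 0, 1], [0, 0, 0], 1],
    [[0, 0, 1], [0, 0, 0], 1],
    [[0, 0, 0], [0, 0, 0], 1],
    [[0, 0, 0], [0, 0, 0], 1]
  ]
}}

```text
t: 11.35
tcp_pos: [0.5523, 0.1955, 0.1542]
tcp_rot: [[-0.301, 0.953, 0.004], [0.953, 0.301, 0.001], [-0.001, 0.004, -1.0]]
force: [-8.2, -1.9, 21.9]
opening: 0.0402
finger_force: 66.4
```

```bash
python3 - <<'E'
from h import *
a=camera("side");b=camera("top")
v=np.hstack([cv2.resize(a[60:200,160:300],(400,400)),cv2.resize(b[130:230,110:210],(400,400))])
cv2.imwrite("pics/c4.png",v[:,:,::-1]);s=sense();print(s["tcp_pos"],s["force"],s["t"])
E
```

```text
[0.55234491 0.19542462 0.15416259] [-7.65638514 -2.20086634 22.25216729] 11.45
```

View pics/c4.png

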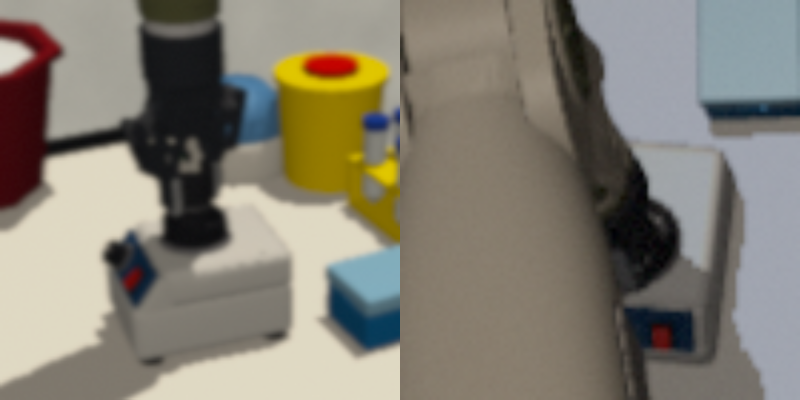

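The side view shows the head seated in the collar with the gripper on it. The stud is at its stop: the TCP came down 4.2 mm after seating, at 22 N. I'll ease the push by 1 mm and hand in.

>>> {"method": "arm_command", "body": {
  "targets": [
    [[0, 0, -1], [0, 0, 0], 1],
    [[0, 0, 0], [0, 0, 0], 1],
    [[0, 0, 0], [0, 0, 0], 1],
    [[0, 0, 0], [0, 0, 0], 1]
  ]
}}

```text
t: 11.85
tcp_pos: [0.5523, 0.1954, 0.1543]
tcp_rot: [[-0.301, 0.953, 0.003], [0.953, 0.301, 0.001], [-0.0, 0.003, -1.0]]
force: [-6.1, -1.6, 16.7]
opening: 0.0399
finger_force: 65.4
```

```bash
python3 -c "
from bench import *
s=sense();print(s['tcp_pos'],s['force'],s['opening'],s['t'])
if s['tcp_pos'][2]<.1552 and s['force'][2]>10: print(finish_job())"
```

```text
[0.55229444 0.19544457 0.15429164] [-6.09909542 -1.62752509 16.68102581] 0.039872371973249096 11.85
the job is handed in; nothing more can be done
None
```

The cup head is on the drive stud and pressed to its stop, with the gripper still holding it down at about 17 N; the job was handed in at 11.85 s.

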